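# Clamp a sensor head with a recessed thumbwheel

### The arm

A 6-joint arm with a two-finger parallel gripper is mounted at the origin on the work surface. World frame = base frame: x ahead of the robot, y to its left, z up, the work surface at z = 0. Lengths are in m, angles in rad, forces in N, time in s.
With the tool pointing down it reaches from about 0.375 to 0.925 m from the base axis. Payload 5.7 kg.
Tool frame: the origin (TCP) lies on the centre line of the jaws, within the pads' length; the fingertips stand 25 mm ahead of it and the grasp point (between the pads) lies 6 mm ahead of it; z points along the fingers, y is the line along which they close (so a half turn about z gives the same grasp; the last joint's range is limited). The gripper opens to 85 mm and grips with 20 to 120 N. Pads are 22 mm wide; open, the fingers measure 114 mm over their backs; the gripper's body (76 mm by 85 mm) begins 54 mm behind the grasp point. The pads swing forward as they close: fully open they stand 13 mm farther back than shut.
Start: joints at [-1.281, 0.359, 1.51, -0, 1.272, -0.115], TCP at [0.236, -0.551, 0.256] pointing down, gripper open.
Joint ranges: [-2.97, 2.97], [-1.01, 2.36], [0.21, 2.38], [-0.96, 4.11], [0.2, 2.71], [-2.98, 2.98]. Speed limits (rad/s): [2.39, 2.39, 3.14, 3.14, 3.14, 3.14].

### API

Orientations are given as a rotation vector (axis times angle).
In Python, from cell import bot gives the robot as it stands.
- The arm moves only by the shell command python3 -m jog 'ROWS'. ROWS is JSON, a list that holds one entry, the list of rows, each a list of 7 numbers: the opening, from 0 (shut) to 1 (fully open), then the shift along the tool's x, y, z each as a share of 3 cm, from -1 to 1, then the turn, a rotation vector about the tool's x, y, z each as a share of 8 degrees, from -1 to 1. In form: [[[claw, dx, dy, dz, wx, wy, wz], ...]]. A call has 1 to 5 rows; each row shifts and turns the commanded pose from where the row before left it, along the tool's axes as they then stand; what a row does not reach is not made up. A row lasts 1/10 s, in which the tool goes at most 50 mm and 8.59 degrees, less where a joint would pass 70% of its speed; a pose out of reach is approached as far as the arm can. A call with a number of a shift or a turn outside -1 to 1 is refused whole. A call with a gripper value outside its range is refused whole. The fingers move at their own pace and stop on an object; the grip force is fixed at half the most. Time passes only in rows, so rows that do not move let the fingers close. It gives the time, the measured TCP pose, the force, the opening and the grip force at its end, in the units of the state.
- bot.get_state(): the state, without advancing time (a new reading comes with each control period).
- bot.capture(name): name is "scene" or "top"; returns the picture (420x560x3 uint8, red, green, blue); there is no depth.
- bot.camera_info(name): a dict with "fx", "fy", "cx", "cy" (pixels), "R" (3x3) and "t" (3): a world point X has camera coordinates R X + t. Camera axes: x right, y down, z forward; pixel columns grow to the right and rows downward; lengths in m; the calibration is good to about 2 mm. A picture is of the moment at which its call begins. camera_info takes no time and is no camera call.
- bot.finish_job(): hands the job in; it is judged then, once.
The state is a dict: "time_s": time; "qpos": joint angles; "dq": joint speeds; "effort": joint torques, N m; "position": TCP position; "tcp_rot": TCP orientation; "contact_force": force on the tool from outside, world axes, zero at the start; "torque": the same for the moment, N m; "gripper_width": finger opening in m; "grip_force": force on a finger pad.
Only numpy, scipy, OpenCV 4.12 (cv2) and the standard library are available. Lean on these libraries where they do the work, as an engineer would, in place of code of your own. Each camera call takes 0.05 s, during which the arm holds its last target. There are 200 camera calls.

### The job

Take the brass-collared sensor head from the black parts tray and stand it upright on the clamping fixture, between the orange spring pad and the V stop, and let go. Then press a fingertip lightly on the exposed rim of the recessed thumbwheel and roll it towards the V stop, as many strokes as it takes, until the head is held against the V and the orange pad is pushed about half way into its jaw; never push the pad fully home, move the jaw only by the wheel, and leave the neighbouring parts alone. Finish with the hand clear.

Things in the scene. Friction and masses are not known exactly. Their poses are not given: they have to be found in the camera images.
- fixture: Fixed clamping fixture, aluminium base 80 (x) x 190 (y) x 18 mm, y from -105 to +85 mm; origin on the table. The head stands on the base's top, z = 18 mm. At -y a blue housing (x -26 to 26, y -98 to -32 mm, top z = 50 mm) holds the thumbwheel; then the jaw; at +y the V stop, all centred on x = 0. The space beside the head is open along x.
- wheel_rim (a point): Nominal top of the thumbwheel's exposed rim (fixture x 0, y -65, z 60 mm; 10 mm above the housing). The bearing is loose-fitted: the true rim is up to 5 mm higher or lower than this, unmeasured, so find it by touch. It is rigid. Turning takes 3 to 6 N along the rim; 9 to 11 N of downward press drives it without slip; over 25 N of contact force damages the bearing.
- thumbwheel (a joint): Angle of the black wheel with grey ribs and four yellow marks (radius 22 mm, width 14 mm, axle parallel to the fixture's x; the ribs cannot be felt), rad, 0 at the start; grows as the top of the rim is pushed in the fixture's +y, towards the V stop; at most 4.2. 1 rad moves the jaw 7 mm in +y. It stays where it is left, also under the clamp load.
- jaw: Steel jaw 44 x 22 x 22 mm sliding on the base along the fixture's +y (axes as the fixture's), driven only by the wheel, travel 30 mm at most; origin at the centre of its underside (z = 18 mm), front face 11 mm in +y of the origin. Not to be touched by the hand.
- pad: Orange spring pad, 30 x 8 x 14 mm, standing 8 mm out of the jaw's front face. Its origin, the centre of its rear, lies 11 mm in +y and 12 mm above the jaw's origin while free. Pressed, it sinks into the jaw (the 11 mm shrinks) by up to 6 mm against 1.6 N per mm: half way is 3 mm, about 5 N.
- vstop: Dark steel V stop, 22 mm high, fixed on the base but at a different y each time; axes as the fixture's, the 120 degree V opens to -y. Its origin, on the base's top, is where the head's axis stands when home against both faces of the V, whose arms end 16 mm to either side in x, 10 mm in +y. At the start the free pad's face is 26 to 34 mm in -y of this origin.
- tray: Black open parts tray, fixed, 160 x 230 x 12 mm, floor 5 mm thick; origin at the centre of its underside.
- sensor_head: The part to be clamped: upright, a brass collar 36 mm in diameter and 22 mm high with a white cap of 28 mm diameter above (33 mm in all), about 80 g; origin at the centre of its underside, z up its axis. It starts near the middle of the tray.
- white_head: Bystander: an all-white head of the same shape, standing in the tray, 60 mm or more from the brass-collared one along the tray's y.
- brass_ring: Bystander: flat brass ring, 32 mm outside, 8 mm high, lying in the tray on the other side.
- glue_nozzle: Bystander: white cone-shaped nozzle, 28 mm wide and 70 mm high, standing on the table about 120 mm from the fixture's centre line in the fixture's +x; origin at its underside.
Not all that is in view belongs to the job. What is shaped like the sensor_head but pink or turquoise is not meant.

How it is judged:
On the way, in this order (a step that is already met when the one before it is completed fails the run):
1. the sensor head stands upright on the fixture's base between pad and V stop, let go, not yet clamped (horizontal distance between sensor_head and vstop below 0.016 m and z of sensor_head in the frame of fixture between 0.0155 and 0.0205 m and angle between sensor_head's own z axis and vertical below 0.1 rad and contact force between the fingers and sensor_head below 0.05 N), for 0.2 s.
2. the wheel has driven the jaw so that the head presses the pad in by 1.4 mm or more (y of pad in the frame of jaw below 0.0096 m and contact force between pad and sensor_head above 1.5 N and value of joint thumbwheel above 0.5 rad), for 0.2 s.
At the end, for the whole second after the job is handed in: The sensor head stands upright (within 0.1 rad) on the fixture's base (within 2.5 mm in height), home in the V stop (axis within 3 mm of the V stop's origin, pressing it with over 1 N), at rest, with the orange pad pressing it with over 1.5 N and pushed 1.4 to 4.8 mm into the jaw; wheel at rest (y of pad in the frame of jaw between 0.0062 and 0.0096 m and contact force between pad and sensor_head above 1.5 N and contact force between vstop and sensor_head above 1 N and horizontal distance between sensor_head and vstop below 0.003 m and z of sensor_head in the frame of fixture between 0.0155 and 0.0205 m and angle between sensor_head's own z axis and vertical below 0.1 rad and linear speed of sensor_head below 0.01 m/s and velocity of joint thumbwheel between -0.05 and 0.05 rad/s); the robot touches nothing.
It fails at once if the fingers load the thumbwheel with more than 25 N (contact force between the fingers and thumbwheel above 25 N).
It fails at once if the hand touches the jaw or pad with more than 2 N (contact force between any of the fingers, the arm and jaw above 2 N).
It fails at once if the pad is driven fully home (5.7 mm or more) or bears on the head with more than 14 N (y of pad in the frame of jaw below 0.0053 m or contact force between pad and sensor_head above 14 N).
It fails at once if a neighbouring part is moved by more than 15 mm (distance of any of white_head, brass_ring, glue_nozzle from where it was at the start of the episode above 0.015 m).
It also fails if it takes over 64 s, if anything falls off the work surface, if the arm or the gripper's body presses on something with over 40 N, if the wrist force passes 120 N, or if a joint passes its speed limit or range.

## Working session

There is one attempt and no reset: what is moved stays moved. The work goes in short steps, Python scripts to look and compute and a shell command to move; the robot and the scene stay as the last step left them, time stands still between calls to the robot, and variables do not carry over. Pictures are saved under pics/ and viewed, at most 10 in all, crops included, and the job is handed in when it is done.

```bash
mkdir -p pics; ls; python3 - <<'E'
from cell import bot
import cv2,numpy as np
for n in("scene","top"):
    im=bot.capture(n); cv2.imwrite(f"pics/{n}0.png",cv2.resize(im[:,:,::-1],(800,600),interpolation=cv2.INTER_CUBIC)); 
    c=bot.camera_info(n); print(n,c["fx"],c["cx"],c["cy"],np.round(c["R"],3).tolist(),np.round(c["t"],3), (-np.array(c["R"]).T@c["t"]).round(3))
s=bot.get_state();print(s)
E
```

```text
pics
scene 421.2176703418342 277.227179258326 204.51294240024177 [[0.266, 0.964, 0.013], [0.545, -0.14, -0.827], [-0.795, 0.227, -0.563]] [-0.144 -0.248  1.176] [ 1.108 -0.162  0.459]
top 382.56678311886196 276.0103922271032 209.50386155482147 [[0.02, -1.0, 0.006], [-0.992, -0.02, -0.121], [0.121, -0.003, -0.993]] [-0.022  0.562  0.772] [ 0.464 -0.008  0.834]
{'time_s': 0.1, 'qpos': array([-1.28108375e+00,  3.59428479e-01,  1.51132302e+00,  1.08582414e-05,
        1.27252928e+00, -1.15103426e-01]), 'dq': array([-2.50178419e-04, -6.23620272e-05, -1.09641503e-03, -4.51318618e-04,
        6.42207983e-04,  2.94142701e-04]), 'effort': array([-1.36257045e-04, -5.28652096e+01, -2.79350513e+01, -2.57786905e-04,
        4.98831898e-03,  4.68101052e-05]), 'position': array([ 0.23613779, -0.55094915,  0.25554075]), 'tcp_rot': array([-3.07581086e+00, -6.31207280e-01,  2.14860195e-04]), 'contact_force': array([-0.67301403,  0.0200062 ,  0.37266769]), 'torque': array([ 0.03798066,  0.01636353, -0.02338284]), 'grip_force': 0.0, 'gripper_width': 0.08542975432861372}
```

View pics/top0.png

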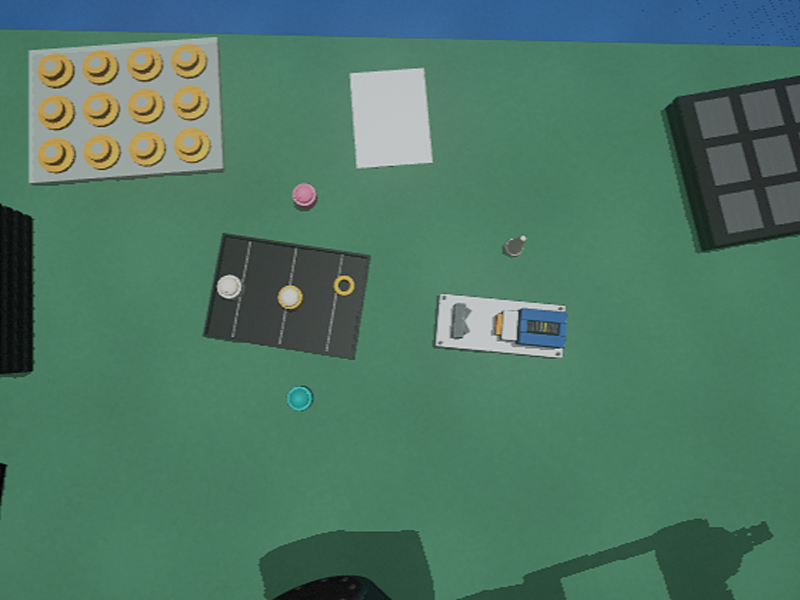

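View pics/scene0.png

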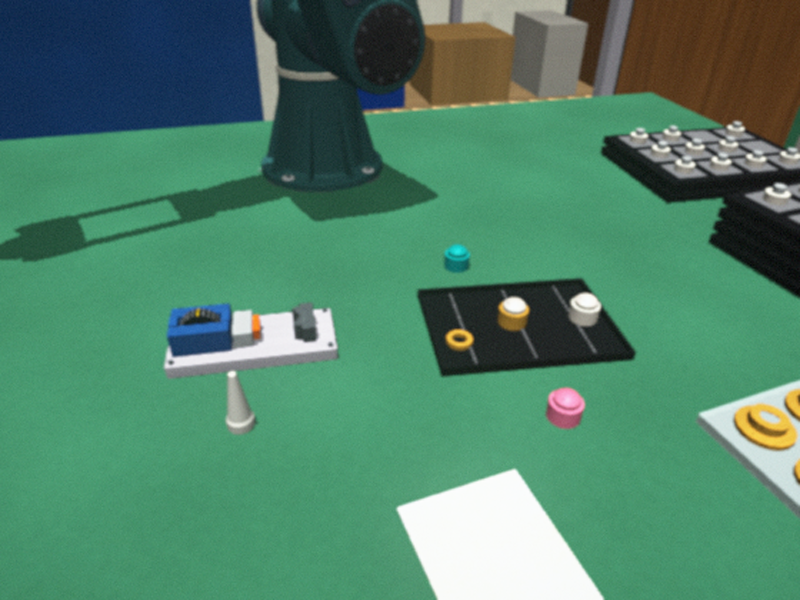

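The top view shows the fixture at about (500,326) of 800x600, with its V stop to the left (world +y). The brass head is at (290,296) in the tray, the white head at (229,287) and the ring at (344,285). I'll crop closer.

```bash
python3 - <<'E'
import cv2
from cell import bot
im=bot.capture("top")[:,:,::-1]
a=cv2.resize(im[198:258,298:408],None,fx=7,fy=7,interpolation=cv2.INTER_CUBIC)   # fixture, 770x420
b=cv2.resize(im[190:225,140:250],None,fx=5,fy=5,interpolation=cv2.INTER_CUBIC)  # 550x175
import numpy as np
o=np.zeros((600,770,3),'uint8');o[:420]=a;o[425:600,:550]=b
cv2.imwrite("pics/crop0.png",o)
E
```

```text
(no output)
```

View pics/crop0.png

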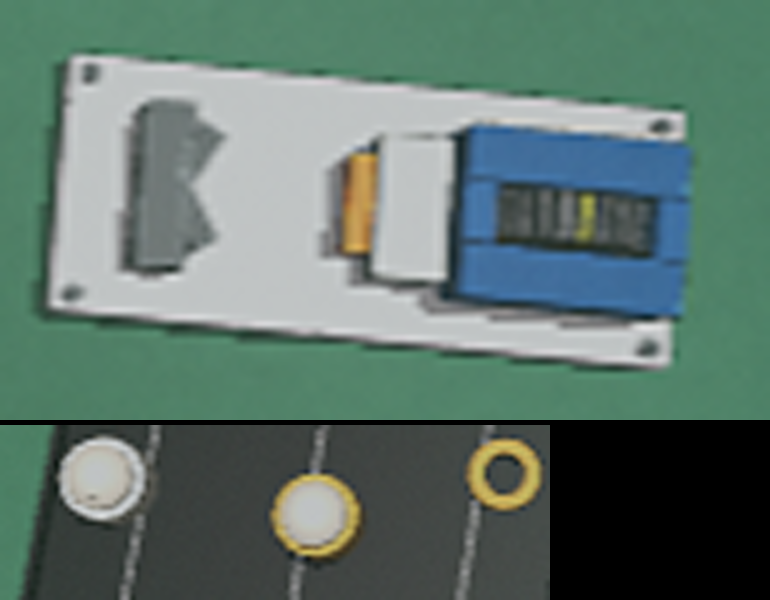

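The crop shows the plate corners at (70,57), (687,112), (670,368) and (47,308). The V tips are at (225,135) and (215,240), its apex at (183,185), and the pad front at (347,200). The head's collar is centred at (316,515-425) in the lower strip.

```bash
cat > h.py <<'E'
from cell import bot
import numpy as np
from scipy.spatial.transform import Rotation as Rn
def bp(u,v,z,n="top"):
    c=bot.camera_info(n);R=np.array(c["R"]);t=np.array(c["t"]);o=-R.T@t
    d=R.T@np.array([(u-c["cx"])/c["fx"],(v-c["cy"])/c["fy"],1.]);return o+d*(z-o[2])/d[2]
def pj(X,n):
    c=bot.camera_info(n);p=np.array(c["R"])@X+np.array(c["t"]);return c["fx"]*p[0]/p[2]+c["cx"],c["fy"]*p[1]/p[2]+c["cy"]
def f(x,y): return (x+.5)/7-.5+298,(y+.5)/7-.5+198
def g(x,y): return (x+.5)/5-.5+140,(y-425+.5)/5-.5+190
E
cat > m.py <<'E'
from h import *
P=np.array([bp(*f(*q),.018)[:2] for q in[(70,57),(687,112),(670,368),(47,308)]])
L=np.array([[40,85],[40,-105],[-40,-105],[-40,85]])/1e3
lc,pc=L.mean(0),P.mean(0);H=(L-lc).T@(P-pc);a=np.arctan2(H[0,1]-H[1,0],H[0,0]+H[1,1])
R=np.array([[np.cos(a),-np.sin(a)],[np.sin(a),np.cos(a)]]);o=pc-R@lc
print("fix",o,np.degrees(a),"res mm",((P-(L@R.T+o))*1e3).round(1).tolist())
loc=lambda p:((R.T@(p[:2]-o))*1e3).round(1)
for q,z in[((225,135),.04),((215,240),.04),((183,185),.04),((347,200),.037),((377,208),.037),((572,222),.060),((690,145),.05),((683,316),.05),((455,300),.05),((470,125),.05)]: print(q,loc(bp(*f(*q),z)))
print("head collar",bp(*g(316,515),.027),"cap",bp(*g(313,512),.038),"ring",bp(*g(505,475),.01),"white",bp(*g(102,479),.027))
s=bot.get_state();print(Rn.from_rotvec(s["tcp_rot"]).as_matrix().round(3))
E
python3 m.py
```

```text
fix [ 0.5290868  -0.16000831] -4.249172220719577 res mm [[-1.5, -0.1], [-0.6, -0.4], [0.8, 0.3], [1.2, 0.2]]
(225, 135) [16.4 38.5]
(215, 240) [-15.1  39. ]
(183, 185) [ 0.4 49.8]
(347, 200) [0.8 0.2]
(377, 208) [-0.8 -8.9]
(572, 222) [ -1.7 -61. ]
(690, 145) [ 25.3 -97. ]
(683, 316) [-25.1 -97.7]
(455, 300) [-26.8 -30.9]
(470, 125) [ 25.1 -31.9]
head collar [0.5640468  0.14514324 0.027     ] cap [0.56393152 0.14437186 0.038     ] ring [0.5853518  0.06694753 0.01      ] white [0.5776377  0.23677759 0.027     ]
[[ 0.919  0.394 -0.   ]
 [ 0.394 -0.919  0.001]
 [ 0.    -0.001 -1.   ]]
```

```bash
python3 -m jog '[[[1,0,0,0,0,0,-0.978],[1,0,0,0,0,0,-0.978],[1,0,0,0,0,0,-0.978],[1,0,0,0,0,0,-0.978]]]' && python3 -m jog '[[[1,0,0,0,0,0,-0.978],[1,0,0,0,0,0,-0.978],[1,0,0,0,0,0,-0.978],[1,0,0,0,0,0,-0.978]]]'
cat >> h.py <<'E'
def go(x,y,z=None):
    s=bot.get_state();M=Rn.from_rotvec(s["tcp_rot"]).as_matrix();p=s["position"];d=np.array([x,y,p[2] if z is None else z])-p
    print("t",s["time_s"],"pos",p.round(4),"yaw_y",np.degrees(np.arctan2(M[1,1],M[0,1])).round(2),"tilt",M[:,2].round(3),"units",(M.T@d/.03).round(2),"F",s["contact_force"].round(1),"w",round(s["gripper_width"],4),round(s["grip_force"],1))
E
python3 -c "
from h import *
go(.564,.145,.256)"
```

```text
time_s: 0.55
position: [0.2362, -0.5512, 0.2559]
tcp_rot: [-2.788, -1.446, -0.0]
contact_force: [0.3, 0.7, -0.1]
gripper_width: 0.0854
grip_force: 0.0
time_s: 0.95
position: [0.2362, -0.5512, 0.2559]
tcp_rot: [-2.295, -2.144, -0.001]
contact_force: [0.8, 0.0, -0.9]
gripper_width: 0.0857
grip_force: 0.0
t 0.95 pos [ 0.2362 -0.5512  0.2559] yaw_y -3.89 tilt [-0.     0.001 -1.   ] units [2.39e+01 9.33e+00 1.00e-02] F [ 0.8  0.  -0.9] w 0.0857 0.0
```

```bash
for i in 1; do python3 -m jog '[[[1,1,0.4,0,0,0,0],[1,1,0.4,0,0,0,0],[1,1,0.4,0,0,0,0],[1,1,0.4,0,0,0,0],[1,1,0.4,0,0,0,0]]]'; done >/dev/null
python3 -m jog '[[[1,1,0.4,0,0,0,0],[1,1,0.4,0,0,0,0],[1,1,0.4,0,0,0,0],[1,1,0.4,0,0,0,0],[1,1,0.4,0,0,0,0]]]' >/dev/null
python3 -m jog '[[[1,1,0.4,0,0,0,0],[1,1,0.4,0,0,0,0],[1,1,0.4,0,0,0,0],[1,1,0.4,0,0,0,0],[1,1,0.4,0,0,0,0]]]' >/dev/null
python3 -m jog '[[[1,1,0.4,0,0,0,0],[1,1,0.4,0,0,0,0],[1,1,0.4,0,0,0,0],[1,1,0.4,0,0,0,0],[1,1,0.4,0,0,0,0]]]' 
python3 -c "
from h import *
go(.564,.145,.1)"
```

```text
time_s: 2.95
position: [0.52, 0.0306, 0.2561]
tcp_rot: [-2.301, -2.138, 0.0]
contact_force: [-0.3, -0.3, -1.1]
gripper_width: 0.0851
grip_force: 0.0
t 2.95 pos [0.52   0.0306 0.2561] yaw_y -4.21 tilt [-0.  0. -1.] units [3.91 1.19 5.2 ] F [-0.3 -0.3 -1.1] w 0.0851 0.0
```

```bash
python3 -m jog '[[[1,1,0.3,0,0,0,0],[1,1,0.3,0.2,0,0,0],[1,1,0.3,1,0,0,0],[1,0.91,0.29,1,0,0,0],[1,0,0,1,0,0,0]]]' >/dev/null
python3 -m jog '[[[1,0,0,1,0,0,0],[1,0,0,1,0,0,0],[1,0,0,1,0,0,0],[1,0,0,0,0,0,0]]]'
python3 -c "
from h import *
import cv2
go(.564,.145,.036)
im=bot.capture('scene')[:,:,::-1]; u,v=map(int,pj(np.array([.564,.145,.03]),'scene'))
cv2.imwrite('pics/s1.png',cv2.resize(im[v-70:v+50,u-80:u+80],None,fx=4,fy=4,interpolation=cv2.INTER_CUBIC))"
```

```text
time_s: 3.85
position: [0.5606, 0.1432, 0.0666]
tcp_rot: [-2.298, -2.135, 0.01]
contact_force: [0.3, 0.2, 1.0]
gripper_width: 0.0853
grip_force: 0.0
t 3.85 pos [0.5606 0.1432 0.0666] yaw_y -4.22 tilt [-0.008 -0.001 -1.   ] units [0.07 0.12 1.02] F [0.3 0.2 1. ] w 0.0853 0.0
```

View pics/s1.png

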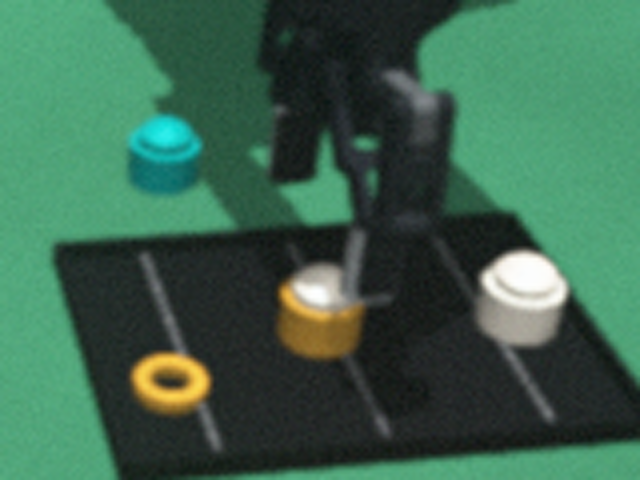

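The white and brass heads are seen standing, with the near finger just in front of the brass head at crop (370,295). It may be offset to the right, so I'll check where it should project.

```bash
python3 -c "
from h import *
s=bot.get_state();M=Rn.from_rotvec(s['tcp_rot']).as_matrix();p=s['position']
u,v=map(int,pj(np.array([.564,.145,.03]),'scene'))
for q in [(-.011,.043,.025),(.011,.043,.025),(-.011,.043,.012),(.011,.043,.012),(-.011,.057,.012),(.011,.057,.012),(-.011,-.043,.012),(.011,-.043,.012),(0,0,0)]:
  a,b=pj(p+M@np.array(q),'scene');print(q,round((a-u+80)*4),round((b-v+70)*4))
for X in [(.564,.1448,.005),(.564,.1448,.027),(.564,.1448,.038),(.5776,.2368,.005)]:
  a,b=pj(np.array(X),'scene');print(X,round((a-u+80)*4),round((b-v+70)*4))
"
```

```text
(-0.011, 0.043, 0.025) 333 316
(0.011, 0.043, 0.025) 383 311
(-0.011, 0.043, 0.012) 338 291
(0.011, 0.043, 0.012) 388 286
(-0.011, 0.057, 0.012) 350 311
(0.011, 0.057, 0.012) 401 305
(-0.011, -0.043, 0.012) 269 181
(0.011, -0.043, 0.012) 315 177
(0, 0, 0) 329 208
(0.564, 0.1448, 0.005) 316 329
(0.564, 0.1448, 0.027) 322 289
(0.564, 0.1448, 0.038) 325 269
(0.5776, 0.2368, 0.005) 515 316
```

Finger and head project where predicted. I'll settle, then descend.

```bash
python3 -m jog '[[[1,0,0,0,0,0,0],[1,0,0,0,0,0,0]]]' >/dev/null
python3 -c "
from h import *
go(.564,.145,.036)"
```

```text
t 4.1 pos [0.5653 0.1438 0.0721] yaw_y -4.22 tilt [ 0.003  0.    -1.   ] units [ 0.04 -0.05  1.2 ] F [0.4 0.4 0.6] w 0.0856 0.0
```

```bash
python3 -m jog '[[[1,0.02,0,0.5,0,0,0],[1,0,0,0.4,0,0,0],[1,0,0,0.22,0,0,0],[1,0,0,0,0,0,0],[1,0,0,0,0,0,0]]]' >/dev/null
python3 -c "
from h import *
go(.564,.145,.036)"
python3 -m jog '[[[0.3,0,0,0,0,0,0],[0.2,0,0,0,0,0,0],[0.1,0,0,0,0,0,0],[0.1,0,0,0,0,0,0],[0.1,0,0,0,0,0,0]]]'
python3 -m jog '[[[0,0,0,0,0,0,0],[0,0,0,0,0,0,0],[0,0,0,0,0,0,0]]]'
```

```text
t 4.6 pos [0.5641 0.1442 0.0369] yaw_y -4.22 tilt [-0.  0. -1.] units [ 0.03 -0.    0.03] F [ 0.8 -0.3 -0.3] w 0.0854 0.0
time_s: 5.1
position: [0.5642, 0.1443, 0.0374]
tcp_rot: [2.301, 2.138, 0.001]
contact_force: [-1.9, -1.1, 4.8]
gripper_width: 0.0331
grip_force: 59.0
time_s: 5.4
position: [0.5642, 0.1443, 0.0374]
tcp_rot: [2.301, 2.138, 0.001]
contact_force: [-1.2, -0.9, 4.6]
gripper_width: 0.0328
grip_force: 59.0
```

```bash
python3 -m jog '[[[0,0,0,-0.3,0,0,0],[0,0,0,-1,0,0,0],[0,0,0,-1,0,0,0],[0,0,0,-1,0,0,0],[0,0,0,0,0,0,0]]]' >/dev/null;python3 -m jog '[[[0,0,0,0,0,0,0],[0,0,0,0,0,0,0]]]'
python3 -c "
from h import *
import cv2
go(.564,.145,.036)
im=bot.capture('scene')[:,:,::-1]; u,v=map(int,pj(np.array([.564,.145,.1]),'scene'))
cv2.imwrite('pics/s2.png',cv2.resize(im[v-50:v+70,u-80:u+80],None,fx=4,fy=4,interpolation=cv2.INTER_CUBIC))"
```

```text
time_s: 6.1
position: [0.563, 0.1441, 0.1349]
tcp_rot: [-2.301, -2.137, 0.002]
contact_force: [-0.9, -0.1, -1.8]
gripper_width: 0.0328
grip_force: 59.8
t 6.1 pos [0.563  0.1441 0.1349] yaw_y -4.22 tilt [-0.002 -0.    -1.   ] units [0.03 0.04 3.3 ] F [-0.9 -0.1 -1.8] w 0.0328 59.8
```

View pics/s2.png

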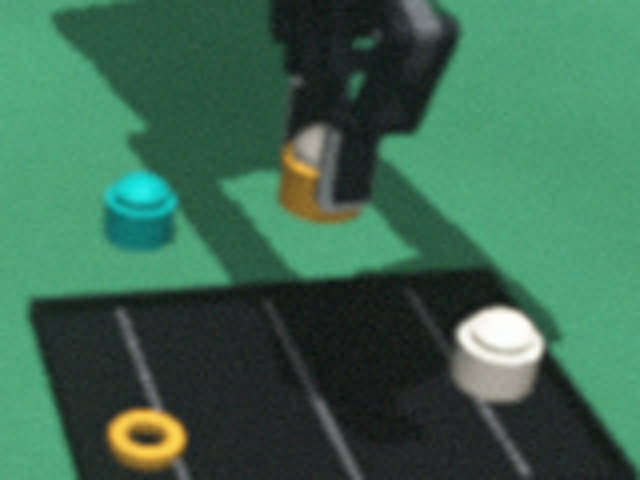

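The head is held upright between the fingertips (about (320,190) in the crop), with the neighbours in place. Now across to the fixture.

```bash
python3 -c "
from h import *
u,v=map(int,pj(np.array([.564,.145,.1]),'scene'))
for q in [(.563,.1441,.1135),(.563,.1441,.1025)]:
  a,b=pj(np.array(q),'scene');print((a-u+80)*4,(b-v+50)*4)
go(.5311,-.1351,.135)"
```

```text
321.4847959753138 173.71761803083552
318.0470539272535 196.66425524807016
t 6.15 pos [0.5628 0.1441 0.1345] yaw_y -4.21 tilt [-0.003 -0.    -1.   ] units [-9.36 -0.37 -0.01] F [-0.   0.2 -2.1] w 0.0327 59.8
```

```bash
python3 -m jog '[[[0,-0.5,-0.04,0,0,0,0],[0,-1,-0.04,0,0,0,0],[0,-1,-0.04,0,0,0,0],[0,-1,-0.04,0,0,0,0],[0,-1,-0.04,0,0,0,0]]]' >/dev/null;python3 -m jog '[[[0,-1,-0.04,0,0,0,0],[0,-1,-0.04,0,0,0,0],[0,-1,-0.04,0,0,0,0],[0,-1,-0.04,0,0,0,0],[0,-0.6,0,0,0,0,0]]]' >/dev/null
python3 -m jog '[[[0,-0.26,0,0,0,0,0],[0,0,0,0.5,0,0,0],[0,0,0,0.5,0,0,0],[0,0,0,0,0,0,0],[0,0,0,0,0,0,0]]]' 
python3 -c "
from h import *
go(.5311,-.1351,.051)"
```

```text
time_s: 7.65
position: [0.532, -0.1346, 0.1053]
tcp_rot: [-2.3, -2.137, 0.001]
contact_force: [0.0, 0.0, -0.1]
gripper_width: 0.0327
grip_force: 59.8
t 7.65 pos [ 0.532  -0.1346  0.1053] yaw_y -4.2 tilt [-0.002  0.001 -1.   ] units [-0.02 -0.02  1.81] F [ 0.   0.  -0.1] w 0.0327 59.8
```

```bash
python3 -m jog '[[[0,-0.02,-0.02,0.6,0,0,0],[0,0,0,0.6,0,0,0],[0,0,0,0.35,0,0,0],[0,0,0,0.15,0,0,0],[0,0,0,0,0,0,0]]]' >/dev/null;python3 -m jog '[[[0,0,0,0,0,0,0],[0,0,0,0.05,0,0,0],[0,0,0,0,0,0,0]]]' 
python3 -c "
from h import *
import cv2
go(.5311,-.1351,.051)
im=bot.capture('scene')[:,:,::-1]; u,v=map(int,pj(np.array([.531,-.14,.04]),'scene'))
cv2.imwrite('pics/s3.png',cv2.resize(im[v-70:v+50,u-80:u+80],None,fx=4,fy=4,interpolation=cv2.INTER_CUBIC))"
```

```text
time_s: 8.45
position: [0.5318, -0.1358, 0.0537]
tcp_rot: [2.301, 2.138, -0.0]
contact_force: [-3.0, -3.8, -0.5]
gripper_width: 0.0325
grip_force: 64.8
t 8.45 pos [ 0.5318 -0.1358  0.0537] yaw_y -4.2 tilt [-0. -0. -1.] units [ 0.02 -0.02  0.09] F [-3.  -3.8 -0.5] w 0.0325 64.8
```

View pics/s3.png

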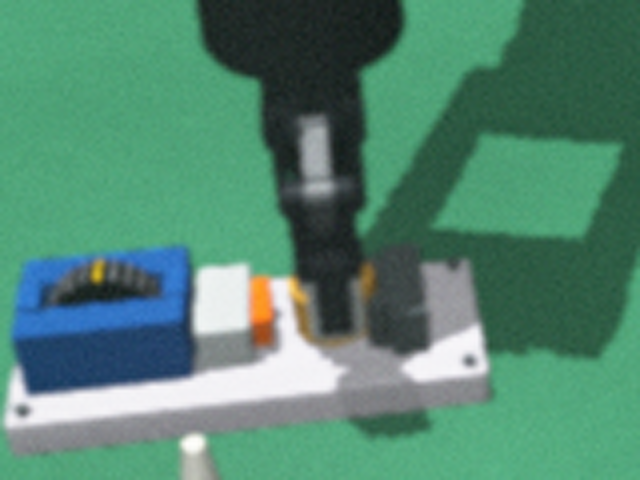

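The head hangs 3 mm above the base between pad (272,310) and V (375,300), apparently lightly touching the V. I'll back off 2 mm and lower it.

```bash
python3 -m jog '[[[0,-0.07,0,0,0,0,0],[0,0,0,0,0,0,0],[0,0,0,0.05,0,0,0],[0,0,0,0,0,0,0]]]' ;python3 -m jog '[[[0,0,0,0.04,0,0,0],[0,0,0,0,0,0,0]]]' 

```

```text
time_s: 8.9
position: [0.5321, -0.1375, 0.0516]
tcp_rot: [2.302, 2.138, 0.001]
contact_force: [-0.7, 0.0, -1.1]
gripper_width: 0.0327
grip_force: 64.8
time_s: 9.1
position: [0.5321, -0.1375, 0.0508]
tcp_rot: [2.302, 2.138, 0.001]
contact_force: [-0.2, 0.8, 3.2]
gripper_width: 0.0324
grip_force: 65.4
```

Down on the base (3 N). Releasing and lifting.

```bash
python3 -m jog '[[[0.6,0,0,0,0,0,0],[0.9,0,0,0,0,0,0],[1,0,0,0,0,0,0],[1,0,0,0,0,0,0],[1,0,0,0,0,0,0]]]' ;python3 -m jog '[[[1,0,0,-0.5,0,0,0],[1,0,0,-1,0,0,0],[1,0,0,-1,0,0,0],[0.5,0,0,-0.5,0,0,0],[0,0,0,0,0,0,0]]]' >/dev/null; python3 -m jog '[[[0,-1,0,0,0,0,0],[0,-1,0,0,0,0,0],[0,-1,0,0,0,0,0],[0,0,0,0,0,0,0],[0,0,0,0,0,0,0]]]'
python3 -c "
from h import *
import cv2
a=np.radians(-4.25);w=np.array([.5291,-.16])+np.array([[np.cos(a),-np.sin(a)],[np.sin(a),np.cos(a)]])@np.array([0,-.072]);print(w)
go(*w,.1)
im=bot.capture('scene')[:,:,::-1]; u,v=map(int,pj(np.array([.531,-.17,.05]),'scene'))
A=cv2.resize(im[v-60:v+40,u-80:u+80],None,fx=3.5,fy=3.5,interpolation=cv2.INTER_CUBIC)
im=bot.capture('top')[:,:,::-1]; print('crop0',u,v)
B=cv2.resize(im[200:255,290:410],None,fx=4.66,fy=4.5,interpolation=cv2.INTER_CUBIC)
W=max(A.shape[1],B.shape[1]);p=lambda I:cv2.copyMakeBorder(I,0,0,0,W-I.shape[1],0)
cv2.imwrite('pics/s4.png',np.vstack([p(A),p(B)]))"
```

```text
time_s: 9.6
position: [0.5318, -0.1377, 0.0504]
tcp_rot: [-2.302, -2.138, -0.0]
contact_force: [0.4, 0.5, 0.1]
gripper_width: 0.0853
grip_force: 0.0
time_s: 10.6
position: [0.5244, -0.2275, 0.1392]
tcp_rot: [-2.302, -2.135, 0.0]
contact_force: [0.2, -0.2, -0.2]
gripper_width: 0.0001
grip_force: 0.0
[ 0.52376419 -0.23180201]
t 10.6 pos [ 0.5244 -0.2275  0.1392] yaw_y -4.31 tilt [-0.002  0.001 -1.   ] units [-0.15 -0.01  1.31] F [ 0.2 -0.2 -0.2] w 0.0001 0.0
crop0 175 219
```

View pics/s4.png

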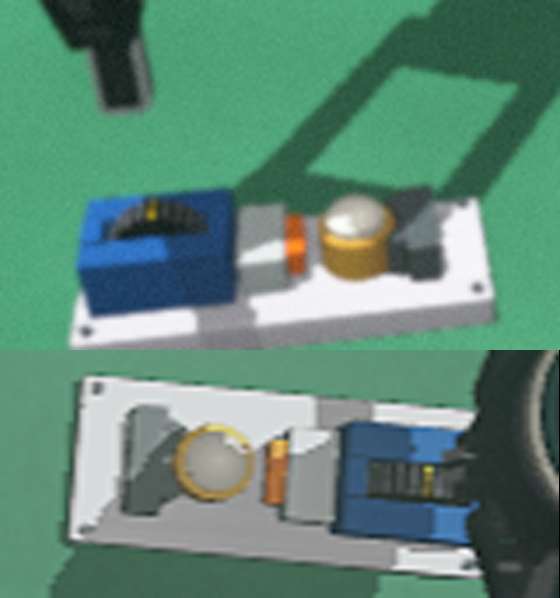

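The head stands upright on the base, clear of the pad and close to the V (lower crop (213,462)). Wheel, jaw and neighbours are undisturbed. Next I'll approach the rim with the fingers shut and find it by touch, with a force guard between steps.

```bash
cat > ok.py <<'E'
import sys
from h import *
s=bot.get_state();F=s["contact_force"];L=float(sys.argv[1])
print(round(s["time_s"],2),s["position"].round(4),F.round(1));sys.exit(0 if F[2]<L else 1)
E
python3 -m jog '[[[0,-0.15,0,0.5,0,0,0],[0,0,0,0.5,0,0,0],[0,0,0,0.3,0,0,0],[0,0,0,0,0,0,0],[0,0,0,0,0,0,0]]]' >/dev/null
python3 ok.py 2 && python3 -m jog '[[[0,0,0,0.07,0,0,0],[0,0,0,0,0,0,0]]]'>/dev/null
python3 ok.py 2 && python3 -m jog '[[[0,0,0,0.07,0,0,0],[0,0,0,0,0,0,0]]]'>/dev/null
python3 ok.py 2 && python3 -m jog '[[[0,0,0,0.07,0,0,0],[0,0,0,0,0,0,0]]]'>/dev/null
python3 ok.py 2
```

```text
11.2 [ 0.5249 -0.2313  0.1015] [ 0.7  0.4 -0.2]
11.4 [ 0.5252 -0.232   0.0998] [-0.7  0.6  0.1]
11.6 [ 0.5249 -0.2319  0.0973] [-0.9  1.2 -0.8]
11.8 [ 0.5247 -0.2319  0.095 ] [-0.2 -0.   0.3]
```

```bash

python3 ok.py 2 && python3 -m jog '[[[0,0,-0.03,0.07,0,0,0],[0,0,0,0,0,0,0]]]'>/dev/null
python3 ok.py 2 && python3 -m jog '[[[0,0,0,0.06,0,0,0],[0,0,0,0,0,0,0]]]'>/dev/null
python3 ok.py 2 && python3 -m jog '[[[0,0,0,0.03,0,0,0],[0,0,0,0,0,0,0]]]'>/dev/null &&
python3 ok.py 2 && python3 -m jog '[[[0,0,0,0.03,0,0,0],[0,0,0,0,0,0,0]]]'>/dev/null &&
python3 ok.py 2 && python3 -m jog '[[[0,0,0,0.03,0,0,0],[0,0,0,0,0,0,0]]]'>/dev/null &&
python3 ok.py 2 && python3 -m jog '[[[0,0,0,0.03,0,0,0],[0,0,0,0,0,0,0]]]'>/dev/null &&
python3 ok.py 2 && python3 -m jog '[[[0,0,0,0.03,0,0,0],[0,0,0,0,0,0,0]]]'>/dev/null &&
python3 ok.py 2
```

```text
11.8 [ 0.5247 -0.2319  0.095 ] [-0.2 -0.   0.3]
12.0 [ 0.5236 -0.2317  0.0928] [ 0.8 -0.1 -0.3]
12.2 [ 0.5238 -0.2318  0.0911] [-0.5  0.4 -0.8]
12.4 [ 0.5239 -0.2318  0.0903] [-0.5  0.7  0.9]
12.6 [ 0.5239 -0.2318  0.0894] [-0.5  0.1  0.2]
12.8 [ 0.5239 -0.2318  0.0885] [-0.   0.4  0.2]
13.0 [ 0.5239 -0.2318  0.0876] [-0.  -0.5  0.1]
13.2 [ 0.5239 -0.2318  0.0867] [ 0.1 -0.1 -0.6]
```

```bash

python3 ok.py 2 && python3 -m jog '[[[0,0,0,0.03,0,0,0],[0,0,0,0,0,0,0]]]'>/dev/null &&
python3 ok.py 2 && python3 -m jog '[[[0,0,0,0.03,0,0,0],[0,0,0,0,0,0,0]]]'>/dev/null &&
python3 ok.py 2 && python3 -m jog '[[[0,0,0,0.03,0,0,0],[0,0,0,0,0,0,0]]]'>/dev/null &&
python3 ok.py 2 && python3 -m jog '[[[0,0,0,0.03,0,0,0],[0,0,0,0,0,0,0]]]'>/dev/null &&
python3 ok.py 2 && python3 -m jog '[[[0,0,0,0.03,0,0,0],[0,0,0,0,0,0,0]]]'>/dev/null &&
python3 ok.py 2 && python3 -m jog '[[[0,0,0,0.03,0,0,0],[0,0,0,0,0,0,0]]]'>/dev/null &&
python3 ok.py 2 && python3 -m jog '[[[0,0,0,0.03,0,0,0],[0,0,0,0,0,0,0]]]'>/dev/null &&
python3 ok.py 2 && python3 -m jog '[[[0,0,0,0.03,0,0,0],[0,0,0,0,0,0,0]]]'>/dev/null &&
python3 ok.py 2 && python3 -m jog '[[[0,0,0,0.03,0,0,0],[0,0,0,0,0,0,0]]]'>/dev/null &&
python3 ok.py 2
```

```text
13.2 [ 0.5239 -0.2318  0.0867] [ 0.1 -0.1 -0.6]
13.4 [ 0.5239 -0.2318  0.0858] [0.5 0.1 0.2]
13.6 [ 0.5239 -0.2318  0.0849] [-0.2  0.4 -0.2]
13.8 [ 0.5239 -0.2318  0.084 ] [-0.2  0.6  0.2]
14.0 [ 0.524  -0.2318  0.0838] [-1.3 -0.1  5.8]
```

Rim found at TCP z of about 0.084, stiffness about 8 N/mm. I'll press to roughly 10 N and start rolling.

```bash

python3 -m jog '[[[0,0,0,0.016,0,0,0],[0,0,0,0,0,0,0]]]'>/dev/null; python3 ok.py 14 && python3 -m jog '[[[0,0.05,0,0,0,0,0],[0,0.05,0,0,0,0,0]]]' >/dev/null; python3 ok.py 14 && python3 -m jog '[[[0,0.05,0,0,0,0,0],[0,0,0,0,0,0,0]]]' >/dev/null; python3 ok.py 14
```

```text
14.2 [ 0.524  -0.2319  0.0837] [-1.8  1.8  9.4]
14.4 [ 0.5242 -0.2298  0.0837] [-3.1 -2.8  8.7]
14.6 [ 0.5243 -0.2282  0.0837] [-3.  -2.3  8.9]
```

```bash

python3 -m jog '[[[0,0.07,0,0.004,0,0,0],[0,0.07,0,0,0,0,0]]]' >/dev/null; python3 ok.py 14 && python3 -m jog '[[[0,0.07,0,0,0,0,0],[0,0.07,0,0,0,0,0]]]' >/dev/null; python3 ok.py 14 && python3 -m jog '[[[0,0.07,0,0,0,0,0],[0,0,0,0,0,0,0]]]' >/dev/null; python3 ok.py 14
python3 -c "
from h import *
import cv2
im=bot.capture('scene')[:,:,::-1]; u,v=175,219
cv2.imwrite('pics/s5.png',cv2.resize(im[v-40:v+40,u-70:u+60],None,fx=5,fy=5,interpolation=cv2.INTER_CUBIC))"
```

```text
14.8 [ 0.5246 -0.2243  0.0837] [-3.6 -3.2  9. ]
15.0 [ 0.525  -0.2201  0.0837] [-3.6 -2.9  9.1]
15.2 [ 0.5252 -0.2175  0.0835] [-2.9 -0.9  7.1]
```

View pics/s5.png

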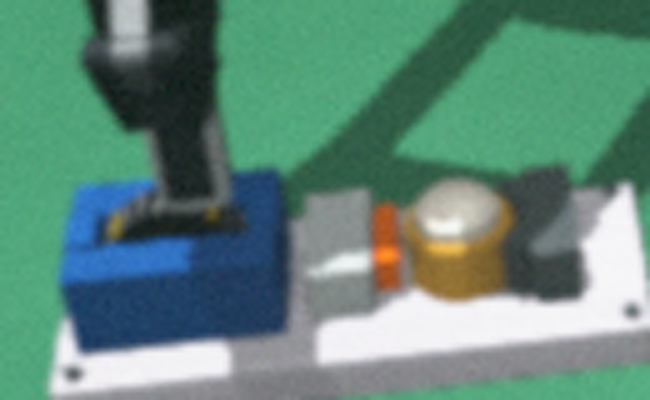

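The jaw has advanced and the yellow marks moved right. Only a ~2 mm gap is left between pad (398,250) and head (408,250), so rolling works. Second stroke.

```bash

python3 -m jog '[[[0,0,0,-0.15,0,0,0],[0,-0.27,0,0,0,0,0],[0,-0.3,0,0,0,0,0],[0,0,0,0,0,0,0],[0,0,0,0.07,0,0,0]]]' >/dev/null; python3 ok.py 14 ; python3 -m jog '[[[0,0,0,0,0,0,0],[0,0,0,0.04,0,0,0],[0,0,0,0,0,0,0]]]' >/dev/null; python3 ok.py 14 && python3 -m jog '[[[0,0,0,0.03,0,0,0],[0,0,0,0,0,0,0]]]' >/dev/null; python3 ok.py 14
```

```text
15.75 [ 0.5239 -0.2345  0.0849] [-0.2  0.7 -0. ]
16.05 [ 0.5236 -0.2337  0.0838] [-1.1  0.2  1.2]
16.25 [ 0.5237 -0.2337  0.0837] [-2.4  0.2  9.5]
```

```bash

python3 -m jog '[[[0,0.05,0,0.004,0,0,0],[0,0.07,0,0,0,0,0]]]' >/dev/null; python3 ok.py 14 && python3 -m jog '[[[0,0.07,0,0,0,0,0],[0,0.07,0,0,0,0,0]]]' >/dev/null; python3 ok.py 14 && python3 -m jog '[[[0,0.07,0,0,0,0,0],[0,0.07,0,0,0,0,0]]]' >/dev/null; python3 ok.py 14&& python3 -m jog '[[[0,0.07,0,0,0,0,0],[0,0,0,0,0,0,0]]]' >/dev/null; python3 ok.py 14
python3 -c "
from h import *
import cv2
im=bot.capture('scene')[:,:,::-1]; u,v=175,219
cv2.imwrite('pics/s6.png',cv2.resize(im[v-40:v+40,u-70:u+60],None,fx=5,fy=5,interpolation=cv2.INTER_CUBIC))"
```

```text
16.45 [ 0.524  -0.2311  0.0837] [-4.2 -3.1  9.2]
16.65 [ 0.5243 -0.2269  0.0837] [-3.2 -3.4 10.5]
16.85 [ 0.5246 -0.2228  0.0837] [-4.1 -3.1  8.8]
17.05 [ 0.5248 -0.2204  0.0837] [-4.1 -1.7  9.2]
```

View pics/s6.png

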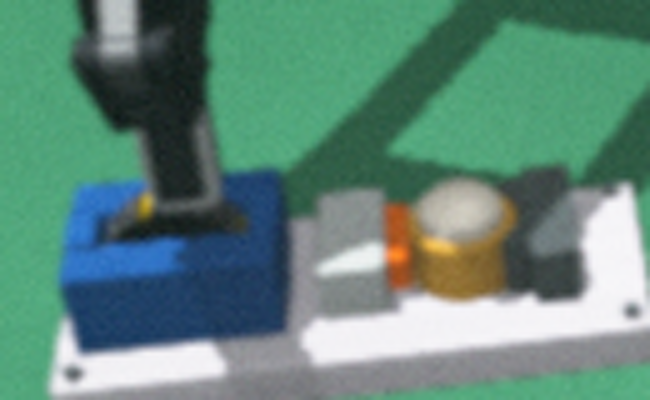

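The pad now touches the head (412,250) and the head is moving to the V. The pad is still uncompressed at about 26 crop px. I'll calibrate a colour measure on the saved frames before going on.

```bash
cat > pm.py <<'E'
import cv2,numpy as np,sys
from scipy.ndimage import gaussian_filter1d
def ana(I,n=""):
    h=cv2.cvtColor(I,cv2.COLOR_BGR2HSV).astype(float);H,S,V=h[...,0],h[...,1],h[...,2]
    r=slice(210,285)
    m=(H<14)&(S>140)&(np.arange(I.shape[1])[None,:]>350)&(np.arange(I.shape[1])[None,:]<430)
    w=m[r].sum(1);rows=np.where(w>5)[0]+210
    l=[np.where(m[y])[0].min() for y in rows];q=[np.where(m[y])[0].max() for y in rows]
    cap=(S<70)&(V>110);cap[:,:408]=0;cap[:,510:]=0;cap[:175]=0;cap[245:]=0
    xs=np.where(cap)[1]
    print(n,"area",m.sum(),"meanw",w[w>5].mean().round(2),"L",np.median(l),"R",np.median(q),"capx",xs.mean().round(1),len(xs))
def now():
    from cell import bot
    im=np.mean([bot.capture('scene')[:,:,::-1] for _ in range(3)],0).astype('uint8')
    u,v=175,219;I=cv2.resize(im[v-40:v+40,u-70:u+60],None,fx=5,fy=5,interpolation=cv2.INTER_CUBIC);ana(I,"now");return I
if __name__=="__main__":
    for n in("s5","s6"):
        I=cv2.imread(f"pics/{n}.png");ana(I,n)
        h=cv2.cvtColor(I,cv2.COLOR_BGR2HSV);print([tuple(int(a) for a in np.median(h[235:275,x],0)) for x in range(364,432,4)])
    now()
E
python3 pm.py; python3 ok.py 14
```

```text
s5 area 1644 meanw 20.6 L 375.0 R 397.0 capx 455.5 4483
[(86, 13, 181), (11, 15, 162), (8, 86, 157), (10, 167, 170), (11, 203, 186), (12, 213, 193), (11, 213, 188), (11, 201, 180), (10, 164, 164), (9, 114, 147), (11, 73, 134), (18, 63, 127), (19, 109, 122), (19, 143, 127), (19, 159, 138), (19, 160, 144), (20, 160, 157)]
s6 area 1665 meanw 20.89 L 388.0 R 409.0 capx 458.9 4482
[(90, 9, 216), (83, 8, 223), (83, 7, 222), (90, 11, 213), (60, 5, 192), (9, 55, 171), (10, 142, 169), (11, 199, 182), (11, 209, 192), (11, 208, 188), (12, 205, 172), (12, 195, 154), (14, 176, 126), (17, 159, 115), (20, 154, 116), (19, 159, 130), (19, 160, 148)]
now area 1657 meanw 20.68 L 388.0 R 409.0 capx 459.2 4438
17.25 [ 0.5248 -0.2204  0.0837] [-4.2 -2.2  9.5]
```

```bash

python3 -m jog '[[[0,0,0,-0.15,0,0,0],[0,-0.2,0,0,0,0,0],[0,-0.25,0,0,0,0,0],[0,0,0,0,0,0,0],[0,0,0,0.07,0,0,0]]]' >/dev/null; python3 ok.py 14 ; python3 -m jog '[[[0,0,0,0,0,0,0],[0,0,0,0.04,0,0,0],[0,0,0,0,0,0,0]]]' >/dev/null; python3 ok.py 14 && python3 -m jog '[[[0,0,0,0.035,0,0,0],[0,0,0,0,0,0,0]]]' >/dev/null; python3 ok.py 13 && python3 -m jog '[[[0,0.06,0,0,0,0,0],[0,0.07,0,0,0,0,0]]]' >/dev/null; python3 ok.py 14 && python3 -m jog '[[[0,0.07,0,0,0,0,0],[0,0.07,0,0,0,0,0],[0,0,0,0,0,0,0]]]' >/dev/null; python3 ok.py 14; python3 -c "
import pm;pm.now()"
```

```text
17.75 [ 0.5239 -0.2337  0.085 ] [-0.1 -0.3  0.4]
18.05 [ 0.5237 -0.2332  0.0839] [-0.4 -0.4  0.5]
18.25 [ 0.5238 -0.2332  0.0837] [-2.6  1.5  8.5]
18.45 [ 0.524  -0.2304  0.0837] [-3.5 -3.9  7.7]
18.75 [ 0.5244 -0.2261  0.0837] [-3.1 -2.7  7.8]
now area 1102 meanw 13.91 L 395.0 R 409.0 capx 459.0 4522
```

The head hasn't moved further while the pad has shrunk from 20.8 to 13.9 px, so it is home and the pad is pressed in about 2.6 mm. I'll add a 1 mm nudge, lift clear and verify.

```bash

python3 -m jog '[[[0,0.04,0,0,0,0,0],[0,0,0,0,0,0,0],[0,0,0,-0.1,0,0,0],[0,0,0,-1,0,0,0],[0,0,0,-1,0,0,0]]]' >/dev/null; python3 -m jog '[[[0,-1,0,-1,0,0,0],[0,-1,0,-0.5,0,0,0],[0,0,0,0,0,0,0],[0,0,0,0,0,0,0],[0,0,0,0,0,0,0]]]'; python3 -c "
import pm,cv2;cv2.imwrite('pics/s7.png',pm.now())"
```

```text
time_s: 19.9
position: [0.5194, -0.2826, 0.1899]
tcp_rot: [-2.299, -2.137, -0.0]
contact_force: [-0.2, -0.0, -0.4]
gripper_width: 0.0001
grip_force: 0.0
now area 826 meanw 12.46 L 396.0 R 411.0 capx 459.7 4684
```

View pics/s7.png

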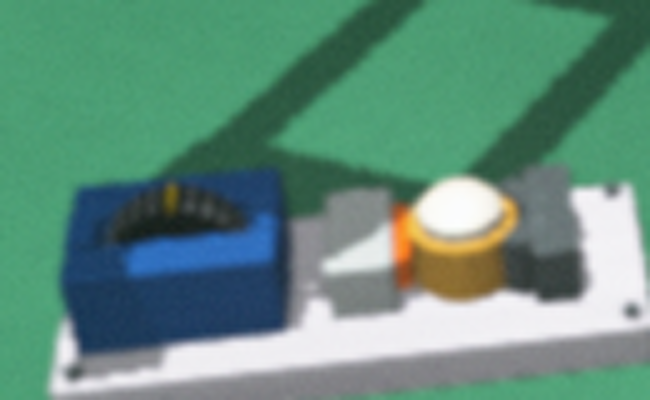

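The head stands upright against the V (460,240). The pad shows about 13 px of its original 21 (396–411), so it is roughly 3 mm in, and the hand is clear. Handing in.

```bash
python3 -c "
from cell import bot
print(bot.finish_job())"
```

```text
the job is handed in; nothing more can be done
None
```

The job is handed in, but the verdict was not shown: my last picture has the brass-collared head upright and home in the V stop, the orange pad about 3 mm into its jaw, and the hand clear, at about 20 s.

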